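Clamp a jar on the one-handed kitchen board and lock the jaw with its thumb wedge

ROBOT

A 6-joint arm with a two-finger parallel gripper is mounted at the origin on a cart in front of the work surface, level with it; the furniture and walls round the work are solid. World frame = base frame: x ahead of the robot, y to its left, z up, the work surface at z = 0. Lengths are in m, angles in rad, forces in N, time in s.
With the tool pointing down it reaches from about 0.275 to 0.85 m from the base axis. Payload 19 kg.
Tool frame: the origin (TCP) lies between the finger pads; the fingertips stand arm.tips_ahead ahead of it and the grasp point (between the pads) lies 8 mm behind it (arm.tips_ahead is the distance from the TCP to the fingertips, in m); z points along the fingers, y is the line along which they close (so a half turn about z gives the same grasp; the last joint's range is limited). The gripper opens to 85 mm and grips with 20 to 120 N. Pads are 22 mm wide; open, the fingers measure 114 mm over their backs; the gripper's body (76 mm by 85 mm) begins 54 mm behind the grasp point. The pads swing forward as they close: fully open they stand 13 mm farther back than shut.
Start: joints at [1.15, 0.15, 1.437, -0, 1.554, -0.134], TCP at [0.163, 0.551, 0.215] pointing down, gripper open.
Joint ranges: [-2.8, 2.8], [-0.68, 2.1], [0.12, 2.68], [-1.39, 4.53], [0.16, 2.79], [-2.81, 2.81]. Speed limits (rad/s): [1.89, 1.89, 2.22, 3.01, 3.01, 3.01].

INTERFACE

Orientations are given as a unit quaternion [w, x, y, z].
In Python, from rig import arm gives the robot as it stands. The module is installed in compiled form; this text tells all that it offers.
- The arm moves only by the tool step_arm, never from a script. Its argument "moves" is a list of rows, each an object of numbers: "x", "y", "z": the shift along the world's x, y, z in mm; "rx", "ry", "rz": the turn, a rotation vector about the world's x, y, z in rad. A call has 1 to 12 rows; each row is the pose to reach, as a shift and turn from the pose commanded when the call began; what a row does not reach only later rows make up. A row lasts 1/10 s, in which the tool goes at most 50 mm and 8.59 degrees, less where a joint would pass 70% of its speed; a pose out of reach is approached as far as the arm can. A call with a gripper value outside its range is refused whole. "hand" is the closure, from 0 (fully open) to 1 (shut), set as the call begins (left out, the last holds). The fingers move at their own pace and stop on an object; "squeeze" is the grip in N (left out, the last holds). Time passes only in rows, so rows that repeat a pose let the fingers close. It gives the time, the measured TCP pose, the force, the opening and the grip force at its end, in the units of the state.
- arm.read_state(): the state, without advancing time (a new reading comes with each control period).
- arm.snapshot(name): name is "scene" or "top"; returns (picture, depth): 480x640x3 uint8, red, green, blue; 480x640 float32, m along the optical axis (not along the pixel's ray), 0 where there is no reading.
- arm.calibration(name): a dict with "intrinsics" (3x3 intrinsics, pixels), "R" (3x3) and "t" (3): a world point X has camera coordinates R X + t. Camera axes: x right, y down, z forward; pixel columns grow to the right and rows downward; lengths in m; the calibration is good to about 2 mm. A picture is of the moment at which its call begins. calibration takes no time and is no camera call.
- arm.hand_in(): hands the job in; it is judged then, once.
Trained networks look in the newest picture that a camera, given by its name, has taken for a name from the list of things; names that differ only in an ending like _2 or _b are one class to them, and where a whole thing is asked for, a point or a joint stands for the part that bears it (a point fixed in the world has none). Each returns a list of dicts, best first, with "score" (0 to 1); they miss things now and then, are a little off and sometimes report something else, mostly with a low value. They report only what shows in the picture. A call takes as long as a camera call. They do not tell look-alikes from the thing itself.
- arm.silhouettes(camera, query): "mask" (480x640 bool, what is visible of it) and "extent" ([left, top, right, bottom] in pixels, round what is visible of it).
- arm.pinpoint(camera, query): "point" ([column, row] in pixels: a listed point, or the origin of a listed thing).
The state is a dict: "clock": time; "joint_pos": joint angles; "dq": joint speeds; "effort": joint torques, N m; "eef_pos": TCP position; "orientation": TCP orientation; "force": force on the tool from outside, world axes, zero at the start; "moment": the same for the moment, N m; "width": finger opening in m; "grip_force": force on a finger pad.
Only numpy, scipy, OpenCV 4.12 (cv2) and the standard library are available. Lean on these libraries where they do the work, as an engineer would, in place of code of your own. Each camera call takes 0.05 s, during which the arm holds its last target. There are 200 camera calls.

TASK

Push the sliding jaw by its blue tab until it has gently pressed the glass jar fully home against the grey end stop of the clamp board. Then slide the red thumb wedge along its steel ramp until it jams the jaw bar fast, and let go so that the jar stays clamped. Feel for both stops and do not force them: the glass and the lock take a firm thumb, not a shove. Leave everything else on the hob where it is.

Things in the scene. Friction and masses are not known exactly. Their poses are not given: they have to be found in the camera images.
- board: One-handed kitchen clamp board of light wood, fixed on the hob, 12 mm thick. Origin on its underside below the bar's centre line; +x runs along the bar from the wedge end to the end stop, z up. Wood spans x -220 to +165, y -75 to +75 mm. An aluminium fence backs the bar on its +y side (y 15.5 to 29.5 mm, x -210 to -10 mm), 18 mm above the board's top.
- lock (a point): Nominal place of the wedge's origin when jammed, on the board's top (board x -85, y -27 mm). The steel ramp rail on the bar's -y side (14 mm wide, board x -165 to -25 mm, top 23 mm above the board's) closes in on the bar towards +x, 12 mm in 70; its 7 mm lip holds the wedge down. It sits up to 1.5 mm nearer or farther each time, so the wedge jams up to 10 mm before or after this point: feel for it.
- seat (a point): Point on the board's top (board x +115, y 0, z +12 mm) where the jar's axis stands when the jar is fully home, midway across the grey end stop (an upright plate 90 mm wide, 55 mm high, its rubber face at board x +150 mm). A jar up to 7 mm to one side of the middle is as good.
- jaw_bar: Aluminium sliding bar, rubber-faced jaw in front; slides along the board's x, 0 to 95 mm, drags about 2.5 N, stays where left. Origin on the board's top at the middle of the jaw's face; axes as the board's. Jaw 76 mm wide, 57 high; the bar is 30 mm wide, its top 18 mm above the board's top, and reaches back to x -210 mm. With the jar home the origin is at board x about +80 mm.
- jaw_tab (a point): Centre of the top of the blue tab that stands up on the bar, 70 mm behind the jaw face. The tab is 30 mm long (along x), 12 mm wide (y) and its top is 48 mm above the board's top (30 mm above the bar). It can be pushed from behind or pinched across its width.
- jar: Glass mustard jar with a screw lid, loose on the board in front of the jaw; 70 mm across where the jaw meets it, 126 mm high, about 0.5 kg. Origin at the centre of its underside. It starts 10 to 30 mm short of the seat and slides along under a few N when the jaw pushes it; 10 to 20 N presses it home.
- wedge: Red plastic thumb wedge, loose on the board between bar and ramp rail. 70 mm long, 18 high, 18 wide at the thin front (+x, the way it is driven), 30 at the back. Origin centre underside; straight face at y +12 mm goes along the bar. Starts 25 to 75 mm short of jamming, slides with hardly any drag; driven in with a 10 to 16 N push it holds itself and still presses on the bar after release; a shove over 25 N overloads the lock.
- wedge_tab (a point): Centre of the top of the wedge's thumb tab: 24 mm long (x), 12 mm wide (y), rising 32 mm above the wedge's top to 50 mm above the board's top; 20 mm behind the wedge's origin. It can be pushed from behind or pinched across its width.
- mill: Brown wooden pepper mill, 58 mm across, 150 mm high; bystander, to be left alone. Origin at the centre of its underside.
- paprika: Small spice jar with a black lid and red contents, 43 mm across, 115 mm high; bystander, to be left alone. Origin at the centre of its underside.
- tea: Dark tea box, 71 x 73 x 81 mm; bystander, to be left alone. Origin at the centre of its underside.
- oil: Oil bottle with yellow cap, 62 mm across, 237 mm high; bystander, to be left alone. Origin at the centre of its underside.
- yoghurt: Yoghurt pot, 72 mm across, 71 mm high; bystander, to be left alone. Origin at the centre of its underside.
- pills: Small white jar with a pale blue lid, 55 mm across, 96 mm high; bystander, to be left alone. Origin at the centre of its underside.
Mind the look-alikes: they are no part of the job. Of the things shaped like the wedge, the red one is meant.

How it is judged:
On the way, in this order (a step that is already met when the one before it is completed fails the run):
1. the jaw has pressed the jar fully home against the end stop (at most 4 mm short of the seat along the board, at most 20 mm from it, jaw face against it) (x of jar in the frame of seat above -0.004 m and horizontal distance between jar and seat below 0.02 m and x of jar in the frame of jaw_bar below 0.0385 m and angle between jar's own z axis and vertical below 0.06 rad), for 0.2 s.
2. the wedge is driven in and jams the bar (all of step 1 and contact force between wedge and jaw_bar above 8 N), for 0.2 s.
At the end, for the whole second after the job is handed in: The jar stands upright (within 0.06 rad) against the end stop (at most 4 mm short of the seat along the board, at most 20 mm from it) with the jaw's face against it (at most 38.5 mm from jar axis to jaw face), and the released wedge, at rest, still presses on the bar with more than 8 N (all of step 2 and linear speed of each of wedge, jar below 0.01 m/s); the robot touches nothing.
It fails at once if the jaw squeezes the glass jar with more than 30 N (contact force between jar and jaw_bar above 30 N).
It fails at once if the wedge is forced: it presses on the bar with more than 50 N (contact force between wedge and jaw_bar above 50 N).
It fails at once if the jar is tipped (angle between jar's own z axis and vertical above 0.25 rad).
It fails at once if something else standing on the hob is moved by more than 30 mm (distance of any of mill, paprika, tea, oil, yoghurt, pills from where it was at the start of the episode above 0.03 m).
It also fails if it takes over 56 s, if anything falls off the work surface, if the arm or the gripper's body presses on something with over 40 N, if the wrist force passes 120 N, or if a joint passes its speed limit or range.

## Working session

There is one attempt and no reset: what is moved stays moved. The work goes in short steps, Python scripts to look and compute and a tool call to move; the robot and the scene stay as the last step left them, time stands still between calls to the robot, and variables do not carry over. Pictures are saved under pics/ and viewed, at most 10 in all, crops included, and the job is handed in when it is done.

Besides the shell and the picture viewer there is one more tool, called after "Emit:" as a command line: name --argument value ..., lists and objects as JSON in quotes. step_arm: Moves the arm, as the interface text tells. Its arguments: {"type":"object","properties":{"moves":{"type":"array","items":{"type":"object","properties":{"x":{"type":"number"},"y":{"type":"number"},"z":{"type":"number"},"rx":{"type":"number"},"ry":{"type":"number"},"rz":{"type":"number"}}}},"hand":{"type":"number"},"squeeze":{"type":"number"}},"required":["moves"]}

```bash
mkdir -p pics; cat > h.py <<'E'
import numpy as np, cv2
from rig import arm
def save(n,im): cv2.imwrite(n,im[:,:,::-1])
def w(cam,px,depth=None,z=None):
    c=arm.calibration(cam);K=np.array(c["intrinsics"]);R=np.array(c["R"]);t=np.array(c["t"])
    r=np.linalg.solve(K,[px[0],px[1],1.0])
    if depth is not None: return R.T@(r*depth-t)
    o=-R.T@t; d=R.T@r
    return o+d*(z-o[2])/d[2]
E
python3 - <<'E'
from h import *
for c in ("top","scene"):
    im,d=arm.snapshot(c); save(f"pics/{c}0.png",im); np.save(f"{c}_d.npy",d); np.save(f"{c}_i.npy",im)
    for q in ("wedge","wedge_tab","jaw_tab","jaw_bar","jar","seat","lock","board"):
        for r in arm.pinpoint(c,q)[:3]:
            p=np.array(r["point"]); u,v=np.clip(p.round().astype(int),0,[639,479])
            print(c,q,round(r["score"],2),p.round(1),w(c,p,depth=d[v,u]).round(3))
s=arm.read_state(); print(s["clock"],s["eef_pos"],s["orientation"],s["force"],s["width"],arm.tips_ahead)
E
```

```text
top wedge 0.85 [221.7 244.7] [0.565 0.109 0.03 ]
top wedge 0.85 [427.4 298.4] [ 0.459 -0.267  0.022]
top wedge 0.73 [242.3 361.2] [0.352 0.075 0.021]
top wedge_tab 0.89 [210.9 242.1] [0.567 0.123 0.062]
top wedge_tab 0.88 [419.4 299. ] [ 0.459 -0.248  0.049]
top wedge_tab 0.7 [247.  361.1] [0.356 0.062 0.049]
top jaw_tab 0.93 [250.5 239.1] [0.572 0.053 0.06 ]
top jaw_bar 0.59 [293.  252.4] [ 0.549 -0.02   0.012]
top jar 0.82 [345.7 258. ] [ 0.532 -0.112  0.137]
top jar 0.21 [210.2 241.6] [0.568 0.124 0.062]
top seat 0.73 [349.7 261.5] [ 0.526 -0.119  0.137]
top lock 0.65 [350.5 260.6] [ 0.527 -0.12   0.136]
top board 0.76 [293.4 248.6] [ 0.556 -0.021  0.011]
top board 0.29 [352.  138.7] [ 0.741 -0.13   0.098]
top board 0.19 [213.  140.6] [0.749 0.117 0.07 ]
scene wedge 0.87 [229.4 255.6] [0.548 0.11  0.035]
scene wedge 0.83 [444.9 266.5] [ 0.45  -0.261  0.026]
scene wedge 0.79 [272.9 364.9] [0.344 0.071 0.017]
scene wedge_tab 0.79 [279.3 351.2] [0.353 0.056 0.052]
scene wedge_tab 0.74 [444.5 260. ] [ 0.452 -0.256  0.051]
scene wedge_tab 0.72 [434.6 320.6] [ 0.35  -0.204  0.051]
scene jaw_tab 0.64 [261.8 229.6] [0.573 0.046 0.062]
scene jaw_bar 0.86 [301.6 243.6] [ 0.545 -0.02   0.034]
scene jar 0.98 [355.5 247.3] [ 0.501 -0.106  0.068]
scene seat 0.76 [358.9 241.9] [ 0.5   -0.111  0.088]
scene lock 0.71 [250.7 257.5] [0.536 0.074 0.036]
scene board 0.62 [299.1 243.7] [ 0.532 -0.013  0.062]
scene board 0.38 [378. 141.] [ 0.728 -0.21   0.047]
scene board 0.27 [249.6 258.1] [0.536 0.076 0.035]
0.9 [0.16267286 0.55146399 0.21496551] [-1.35105741e-05  1.42920255e-01  9.89734205e-01 -6.18324119e-05] [0.11960414 0.04017099 0.4550785 ] 0.08560800199439716 0.011
```

View pics/top0.png

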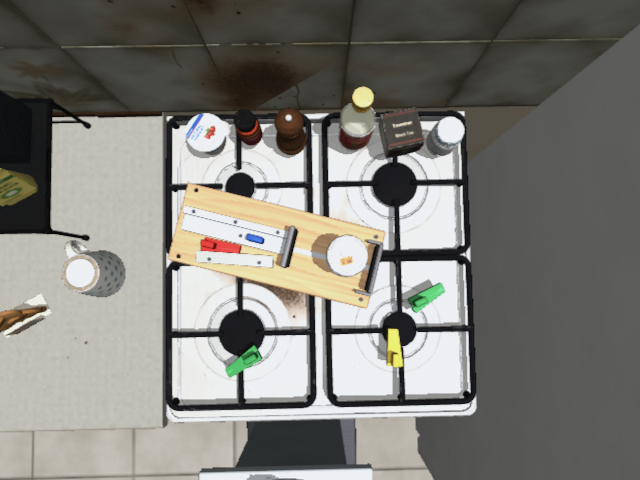

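```bash
python3 - <<'E'
from h import *
i=np.load("top_i.npy")[200:310,140:400]; save("pics/ctop.png",cv2.resize(i,None,fx=3,fy=3,interpolation=2))
E
```

```text
(no output)
```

View pics/ctop.png

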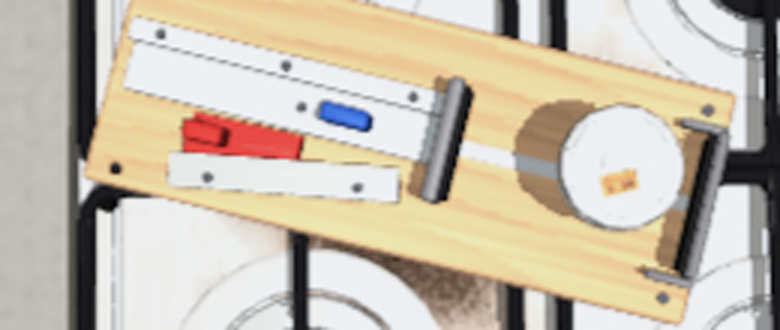

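View pics/scene0.png

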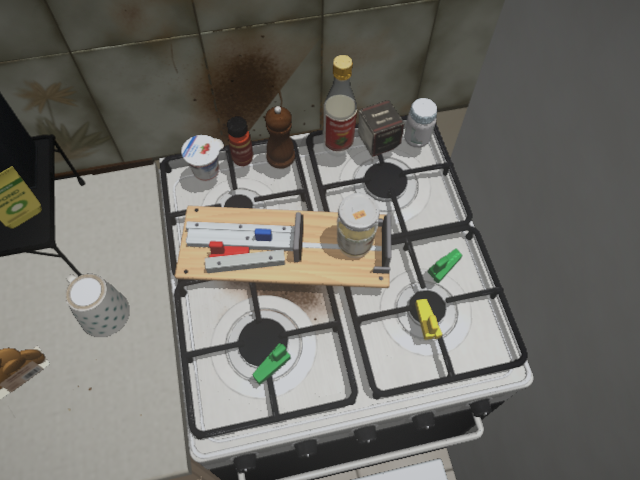

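The top view shows the red wedge at (221,245) with its tab at (208,243), between the bar and the ramp rail. The blue jaw tab is at (255,239) and the jar lid at (347,256). Look-alikes are the greens at (242,361) and (427,298) and the yellow at (395,348). The close crop confirms that the red one is the wedge to use.

```bash
python3 - <<'E'
from h import *
im=np.load("top_i.npy");d=np.load("top_d.npy")
c=arm.calibration("top");K=np.array(c["intrinsics"]);R=np.array(c["R"]);t=np.array(c["t"])
u,v=np.meshgrid(np.arange(640),np.arange(480))
X=(np.stack([u,v,np.ones_like(u)],-1)@np.linalg.inv(K).T*d[...,None]-t)@R
hsv=cv2.cvtColor(im,cv2.COLOR_RGB2HSV).astype(int);H,S,V=hsv[...,0],hsv[...,1],hsv[...,2]
roi=(u>160)&(u<395)&(v>175)&(v<315)&(d>0)
wood=roi&(H>10)&(H<25)&(S>50)&(V>150)&(abs(X[...,2]-.012)<.008)
n,l,st,_=cv2.connectedComponentsWithStats(cv2.morphologyEx(wood.astype(np.uint8),cv2.MORPH_CLOSE,np.ones((25,25))))
k=1+st[1:,4].argmax(); P=X[(l==k)&wood]
print("woodz",np.median(P[:,2]))
(cx,cy),sz,a=cv2.minAreaRect((P[:,:2]*1000).astype(np.float32)); box=cv2.boxPoints(((cx,cy),sz,a))
print("center",cx,cy,sz,a); 
e=[box[(i+1)%4]-box[i] for i in range(4)]; e=max(e,key=lambda q:np.hypot(*q)); ex=e/np.hypot(*e)
if ex[1]>0: ex=-ex
ey=np.array([-ex[1],ex[0]]); o=np.array([cx,cy])-(-27.5)*ex
print("ex",ex,"yaw",np.arctan2(ex[1],ex[0]),"origin",o)
def B(p): q=np.asarray(p)[...,:2]*1000-o; return np.stack([q@ex,q@ey],-1)
def rep(n,m):
    b=B(X[m]); z=X[m][:,2]; print(n,m.sum(),"x",np.percentile(b[:,0],[1,50,99]).round(1),"y",np.percentile(b[:,1],[1,50,99]).round(1),"z",np.percentile(z,[2,50,98]).round(3), "world",np.median(X[m],0).round(3))
red=roi&((H<6)|(H>174))&(S>150)&(u<280)
rep("red",red); rep("redtab",red&(X[...,2]>.05)); 
blue=roi&(H>100)&(H<130)&(S>130); rep("blue",blue); rep("bluetop",blue&(X[...,2]>.055))
rep("lid",roi&(X[...,2]>.125)&(u>320)); rep("jaw",roi&(X[...,2]>.058)&(u>275)&(u<305))
rep("stop",roi&(X[...,2]>.058)&(X[...,2]<.075)&(u>355)); 
rep("near tabs z>.045",roi&(X[...,2]>.045)&(u<275))
np.savez("board.npz",o=o,ex=ex,ey=ey)
E
```

```text
woodz 0.011685144520191648
center 564.40478515625 10.749984741210938 (383.76837158203125, 150.07363891601562) 75.01547241210938
ex [-0.25855815 -0.9659957 ] yaw -1.8323257 origin [557.29443598 -15.81489754]
red 414 x [-156.8 -128.7  -90.9] y [-42.  -28.8 -18.6] z [0.025 0.03  0.063] world [0.562 0.116 0.03 ]
redtab 86 x [-154.7 -142.9 -132.7] y [-35.8 -30.2 -24.2] z [0.052 0.061 0.065] world [0.565 0.13  0.061]
blue 102 x [-77.7 -63.6 -50.3] y [-6.1 -0.9  4.2] z [0.046 0.059 0.063] world [0.572 0.045 0.059]
bluetop 94 x [-77.7 -64.4 -50.5] y [-6.  -0.8  4.2] z [0.056 0.059 0.063] world [0.573 0.047 0.059]
lid 1370 x [ 67.4  99.8 132.4] y [-26.8   5.1  37.1] z [0.13  0.137 0.14 ] world [ 0.536 -0.114  0.137]
jaw 336 x [-9.2 -2.1  4.7] y [-36.4  -0.2  35.9] z [0.062 0.067 0.071] world [ 0.558 -0.014  0.067]
stop 337 x [149.3 155.3 161.2] y [-43.1  -0.9  42.5] z [0.06  0.065 0.069] world [ 0.516 -0.165  0.065]
near tabs z>.045 213 x [-155.2  -76.4  -50.4] y [-35.7  -5.5   5.7] z [0.046 0.06  0.064] world [0.57  0.058 0.06 ]
```

Emit:
step_arm --hand 1 --squeeze 40 --moves '[{"x": 420,"y": -468,"z": -40,"rz": -1.546},{"x": 420,"y": -468,"z": -40,"rz": -1.546},{"x": 420,"y": -468,"z": -40,"rz": -1.546},{"x": 420,"y": -468,"z": -40,"rz": -1.546},{"x": 420,"y": -468,"z": -40,"rz": -1.546},{"x": 420,"y": -468,"z": -40,"rz": -1.546},{"x": 420,"y": -468,"z": -40,"rz": -1.546},{"x": 420,"y": -468,"z": -40,"rz": -1.546},{"x": 420,"y": -468,"z": -40,"rz": -1.546},{"x": 420,"y": -468,"z": -40,"rz": -1.546},{"x": 420,"y": -468,"z": -40,"rz": -1.546},{"x": 420,"y": -468,"z": -40,"rz": -1.546}]'

```text
validation failed for argument at $.mo...
```

Emit:
step_arm --hand 1 --squeeze 40 --moves '[{"x": 35,"y": -35,"z": 0,"rx": 0,"ry": 0,"rz": -0.14},{"x": 70,"y": -70,"z": 0,"rx": 0,"ry": 0,"rz": -0.28}]'

```text
clock: 1.1
eef_pos: [0.2327, 0.4809, 0.2147]
orientation: [-0.0, 0.281, 0.96, -0.0]
force: [1.9, -0.2, -0.2]
width: 0.0592
grip_force: 0.0
```

Emit:
step_arm --moves '[{"x": 33,"y": -37,"z": 0,"rz": -0.14},{"x": 66,"y": -74,"z": 0,"rz": -0.28},{"x": 99,"y": -111,"z": 0,"rz": -0.42},{"x": 132,"y": -148,"z": 0,"rz": -0.56},{"x": 165,"y": -185,"z": 0,"rz": -0.7},{"x": 198,"y": -222,"z": 0,"rz": -0.84},{"x": 231,"y": -259,"z": 0,"rz": -0.98},{"x": 264,"y": -296,"z": 0,"rz": -1.12}]'

```text
validation failed for argument at $.mo...
```

Emit:
step_arm --moves '[{"x": 33,"y": -37,"z": 0,"rx": 0,"ry": 0,"rz": -0.14},{"x": 66,"y": -74,"z": 0,"rx": 0,"ry": 0,"rz": -0.28},{"x": 99,"y": -111,"z": 0,"rx": 0,"ry": 0,"rz": -0.42},{"x": 132,"y": -148,"z": 0,"rx": 0,"ry": 0,"rz": -0.56},{"x": 165,"y": -185,"z": 0,"rx": 0,"ry": 0,"rz": -0.7},{"x": 198,"y": -222,"z": 0,"rx": 0,"ry": 0,"rz": -0.84},{"x": 231,"y": -259,"z": 0,"rx": 0,"ry": 0,"rz": -0.98},{"x": 264,"y": -296,"z": 0,"rx": 0,"ry": 0,"rz": -1.12}]'

```text
clock: 1.9
eef_pos: [0.4977, 0.1836, 0.2152]
orientation: [0.0, 0.749, 0.663, 0.0]
force: [0.1, 1.2, 0.2]
width: -0.0001
grip_force: 0.0
```

Emit:
step_arm --moves '[{"x": 29,"y": -34,"z": 0,"rx": 0,"ry": 0,"rz": -0.1},{"x": 58,"y": -68,"z": -20,"rx": 0,"ry": 0,"rz": -0.146},{"x": 86,"y": -102,"z": -50,"rx": 0,"ry": 0,"rz": -0.146},{"x": 86,"y": -102,"z": -90,"rx": 0,"ry": 0,"rz": -0.146},{"x": 86,"y": -102,"z": -130,"rx": 0,"ry": 0,"rz": -0.146},{"x": 86,"y": -102,"z": -157,"rx": 0,"ry": 0,"rz": -0.146},{"x": 86,"y": -102,"z": -157,"rx": 0,"ry": 0,"rz": -0.146}]'

```text
clock: 2.6
eef_pos: [0.5806, 0.0833, 0.0543]
orientation: [-0.002, 0.794, 0.609, -0.002]
force: [-1.0, -0.5, 0.1]
width: 0.0002
grip_force: 0.0
```

```bash
python3 - <<'E'
from h import *
b=np.load("board.npz"); s=arm.read_state(); q=np.array(s["eef_pos"][:2])*1000-b["o"]
print(s["clock"],q@b["ex"],q@b["ey"],s["eef_pos"],s["orientation"],s["force"])
im,d=arm.snapshot("scene"); save("pics/s1.png",cv2.resize(im[150:330,140:440],None,fx=2.6,fy=2.6))
E
```

```text
2.6 -101.75677456674349 -3.08503706157342 [0.58062435 0.08327937 0.05429894] [-0.00188145  0.79350321  0.60855808 -0.00248527] [-1.03315321 -0.45260229  0.10752451]
```

View pics/s1.png

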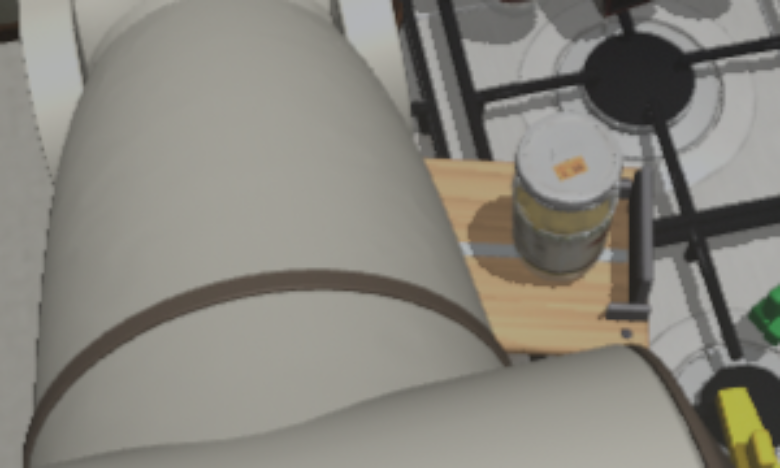

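Emit:
step_arm --moves '[{"x": -1,"y": -4,"z": 0,"rx": 0,"ry": 0,"rz": 0},{"x": -2,"y": -8,"z": 0,"rx": 0,"ry": 0,"rz": 0},{"x": -3,"y": -12,"z": 0,"rx": 0,"ry": 0,"rz": 0},{"x": -4,"y": -16,"z": 0,"rx": 0,"ry": 0,"rz": 0},{"x": -5,"y": -20,"z": 0,"rx": 0,"ry": 0,"rz": 0},{"x": -6,"y": -24,"z": 0,"rx": 0,"ry": 0,"rz": 0},{"x": -7,"y": -28,"z": 0,"rx": 0,"ry": 0,"rz": 0},{"x": -8,"y": -31,"z": 0,"rx": 0,"ry": 0,"rz": 0},{"x": -9,"y": -35,"z": 0,"rx": 0,"ry": 0,"rz": 0},{"x": -10,"y": -39,"z": 0,"rx": 0,"ry": 0,"rz": 0},{"x": -11,"y": -43,"z": 0,"rx": 0,"ry": 0,"rz": 0},{"x": -12,"y": -46,"z": 0,"rx": 0,"ry": 0,"rz": 0}]'

```text
clock: 3.85
eef_pos: [0.5706, 0.0371, 0.058]
orientation: [-0.0, 0.793, 0.609, -0.0]
force: [1.5, 0.1, -0.3]
width: -0.0
grip_force: 0.0
```

```bash
python3 - <<'E'
from h import *
for i in range(3): print(np.round(arm.read_state()["force"],1))
im,d=arm.snapshot("top"); save("pics/t2.png",cv2.resize(im[170:330,140:400],None,fx=3,fy=3))
for k in range(3): arm.snapshot("scene"); print(np.round(arm.read_state()["force"],1))
E
```

```text
[ 1.5  0.1 -0.3]
[ 1.5  0.1 -0.3]
[ 1.5  0.1 -0.3]
[0.5 0.2 0. ]
[ 0.   0.1 -0.1]
[ 0.  -0.1  0.8]
```

View pics/t2.png

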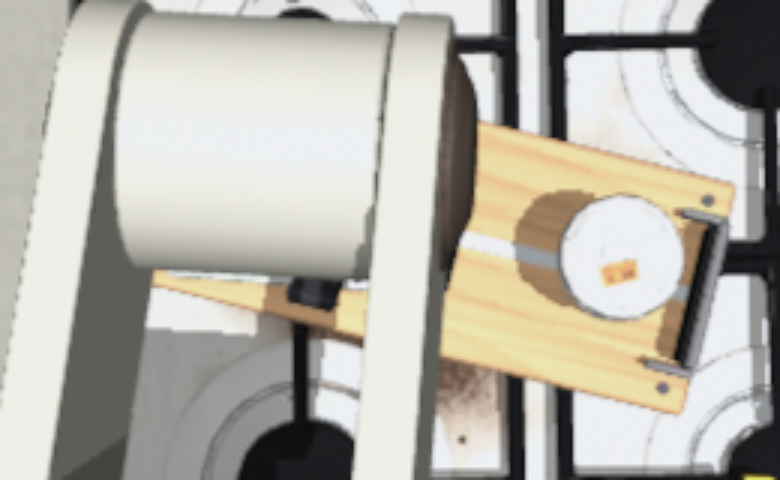

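```bash
python3 - <<'E'
from h import *
b=np.load("board.npz")
im,d=arm.snapshot("scene"); save("pics/s2.png",cv2.resize(im[130:330,140:440],None,fx=2.6,fy=2.6))
for n in ("scene","top"):
    if n=="top": im,d=arm.snapshot("top")
    c=arm.calibration(n);K=np.array(c["intrinsics"]);R=np.array(c["R"]);t=np.array(c["t"])
    u,v=np.meshgrid(np.arange(640),np.arange(480))
    X=(np.stack([u,v,np.ones_like(u)],-1)@np.linalg.inv(K).T*d[...,None]-t)@R
    q=X[...,:2]*1000-b["o"]; bx=q@b["ex"]; by=q@b["ey"]; z=X[...,2]
    m=(d>0)&(abs(by)<36)&(bx>-20)&(bx<150)&(z<.15)
    for x0 in range(-20,150,10):
        k=m&(bx>=x0)&(bx<x0+10)
        if k.sum()>3: print(n,x0,k.sum(),np.percentile(z[k],[5,50,95]).round(3))
E
```

```text
scene 60 35 [0.098 0.109 0.138]
scene 70 217 [0.09  0.135 0.139]
scene 80 322 [0.06  0.135 0.139]
scene 90 404 [0.017 0.134 0.139]
scene 100 412 [0.012 0.134 0.139]
scene 110 404 [0.011 0.132 0.139]
scene 120 357 [0.011 0.113 0.139]
scene 130 232 [0.01  0.063 0.139]
scene 140 182 [0.009 0.012 0.015]
top 0 136 [0.009 0.012 0.063]
top 10 206 [0.009 0.012 0.015]
top 20 202 [0.009 0.012 0.015]
top 30 203 [0.009 0.012 0.015]
top 40 205 [0.008 0.012 0.015]
top 50 205 [0.009 0.012 0.015]
top 60 209 [0.009 0.013 0.138]
top 70 241 [0.01  0.136 0.139]
top 80 264 [0.011 0.136 0.139]
top 90 271 [0.012 0.136 0.139]
top 100 264 [0.012 0.137 0.139]
top 110 254 [0.012 0.136 0.139]
top 120 213 [0.011 0.136 0.14 ]
top 130 111 [0.009 0.013 0.138]
top 140 269 [0.009 0.013 0.06 ]
```

View pics/s2.png

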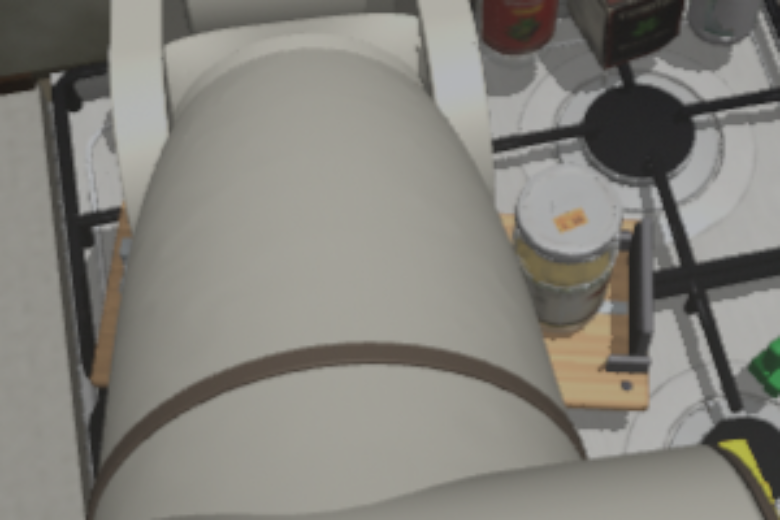

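The jaw is still at x≈5, so the closed tips passed above the tab. I'll back off behind it and feel for the bar's top to calibrate the tip height.

Emit:
step_arm --moves '[{"x": 0,"y": 0,"z": 15,"rx": 0,"ry": 0,"rz": 0},{"x": 6,"y": 24,"z": 15,"rx": 0,"ry": 0,"rz": 0},{"x": 13,"y": 48,"z": 5,"rx": 0,"ry": 0,"rz": 0},{"x": 13,"y": 48,"z": -6,"rx": 0,"ry": 0,"rz": 0},{"x": 13,"y": 48,"z": -10,"rx": 0,"ry": 0,"rz": 0},{"x": 13,"y": 48,"z": -12,"rx": 0,"ry": 0,"rz": 0},{"x": 13,"y": 48,"z": -12,"rx": 0,"ry": 0,"rz": 0}]'

```text
clock: 4.85
eef_pos: [0.5836, 0.0849, 0.0463]
orientation: [-0.0, 0.794, 0.608, -0.0]
force: [0.7, 0.1, 0.1]
width: -0.0001
grip_force: 0.0
```

Emit:
step_arm --moves '[{"x": 0,"y": 0,"z": -1,"rx": 0,"ry": 0,"rz": 0},{"x": 0,"y": 0,"z": -2,"rx": 0,"ry": 0,"rz": 0},{"x": 0,"y": 0,"z": -3,"rx": 0,"ry": 0,"rz": 0},{"x": 0,"y": 0,"z": -4,"rx": 0,"ry": 0,"rz": 0}]'

```text
clock: 5.25
eef_pos: [0.5837, 0.0854, 0.042]
orientation: [-0.0, 0.793, 0.609, 0.0]
force: [0.3, 0.5, 0.4]
width: -0.0
grip_force: 0.0
```

Emit:
step_arm --moves '[{"x": -1,"y": -4,"z": 0,"rx": 0,"ry": 0,"rz": 0},{"x": -2,"y": -8,"z": 0,"rx": 0,"ry": 0,"rz": 0},{"x": -3,"y": -12,"z": 0,"rx": 0,"ry": 0,"rz": 0},{"x": -4,"y": -15,"z": 0,"rx": 0,"ry": 0,"rz": 0},{"x": -5,"y": -19,"z": 0,"rx": 0,"ry": 0,"rz": 0},{"x": -6,"y": -23,"z": 0,"rx": 0,"ry": 0,"rz": 0}]'

```text
clock: 5.85
eef_pos: [0.5776, 0.0624, 0.042]
orientation: [-0.0, 0.793, 0.609, 0.0]
force: [-0.2, 2.5, 0.7]
width: -0.0
grip_force: 1.1
```

Emit:
step_arm --moves '[{"x": -1,"y": -4,"z": 0,"rx": 0,"ry": 0,"rz": 0},{"x": -2,"y": -8,"z": 0,"rx": 0,"ry": 0,"rz": 0},{"x": -3,"y": -12,"z": 0,"rx": 0,"ry": 0,"rz": 0},{"x": -4,"y": -16,"z": 0,"rx": 0,"ry": 0,"rz": 0},{"x": -5,"y": -20,"z": 0,"rx": 0,"ry": 0,"rz": 0},{"x": -6,"y": -24,"z": 0,"rx": 0,"ry": 0,"rz": 0},{"x": -7,"y": -27,"z": 0,"rx": 0,"ry": 0,"rz": 0},{"x": -8,"y": -31,"z": 0,"rx": 0,"ry": 0,"rz": 0},{"x": -9,"y": -35,"z": 0,"rx": 0,"ry": 0,"rz": 0},{"x": -10,"y": -39,"z": 0,"rx": 0,"ry": 0,"rz": 0},{"x": -11,"y": -43,"z": 0,"rx": 0,"ry": 0,"rz": 0},{"x": -12,"y": -46,"z": 0,"rx": 0,"ry": 0,"rz": 0}]'

```text
clock: 7.05
eef_pos: [0.5656, 0.0161, 0.042]
orientation: [-0.0, 0.793, 0.609, -0.0]
force: [-0.6, 3.9, 1.9]
width: 0.0001
grip_force: 1.6
```

```bash
cat > jaw.py <<'E'
from h import *
b=np.load("board.npz"); s=arm.read_state(); e=np.array(s["eef_pos"][:2])*1000-b["o"]
print("tcp",e@b["ex"],e@b["ey"],"F",np.array(s["force"][:2])@b["ex"],np.round(s["force"],1))
im,d=arm.snapshot("top")
c=arm.calibration("top");K=np.array(c["intrinsics"]);R=np.array(c["R"]);t=np.array(c["t"])
u,v=np.meshgrid(np.arange(640),np.arange(480))
X=(np.stack([u,v,np.ones_like(u)],-1)@np.linalg.inv(K).T*d[...,None]-t)@R
q=X[...,:2]*1000-b["o"]; bx=q@b["ex"]; by=q@b["ey"]; z=X[...,2]
def rep(n,m):
    if m.sum()>5: print(n,m.sum(),np.percentile(bx[m],[1,50,99]).round(1),np.percentile(by[m],[1,50,99]).round(1))
rep("jaw",(d>0)&(abs(by)<38)&(bx>-20)&(bx<90)&(z>.057)&(z<.08)); rep("lid",(d>0)&(abs(by)<50)&(bx>40)&(bx<150)&(z>.13)&(z<.145))
E
python3 jaw.py
```

```text
tcp -32.96213611666575 -0.21787307495978814 F -3.5693851860260417 [-0.6  3.9  1.9]
jaw 329 [45.4 52.3 59.2] [-36.5  -0.5  36. ]
lid 1348 [ 67.8  99.8 132.2] [-26.4   5.3  37.1]
```

Emit:
step_arm --moves '[{"x": -0.5,"y": -1.9,"z": 0,"rx": 0,"ry": 0,"rz": 0},{"x": -1,"y": -3.9,"z": 0,"rx": 0,"ry": 0,"rz": 0},{"x": -1.5,"y": -5.8,"z": 0,"rx": 0,"ry": 0,"rz": 0},{"x": -2.1,"y": -7.7,"z": 0,"rx": 0,"ry": 0,"rz": 0},{"x": -2.6,"y": -9.7,"z": 0,"rx": 0,"ry": 0,"rz": 0},{"x": -3.1,"y": -11.6,"z": 0,"rx": 0,"ry": 0,"rz": 0},{"x": -3.6,"y": -13.5,"z": 0,"rx": 0,"ry": 0,"rz": 0},{"x": -3.9,"y": -14.5,"z": 0,"rx": 0,"ry": 0,"rz": 0}]'

```text
clock: 7.9
eef_pos: [0.5618, 0.0022, 0.042]
orientation: [-0.0, 0.793, 0.609, 0.0]
force: [0.2, 7.2, 0.8]
width: -0.0001
grip_force: 3.0
```

```bash
python3 jaw.py
```

```text
tcp -18.583326832501328 -0.27806787560989726 F -6.992959055506479 [0.2 7.2 0.8]
jaw 276 [59.6 66.6 73.3] [-36.8  -6.2  36.2]
lid 1344 [ 74.5 106.5 138.2] [-27.1   4.8  36.9]
```

Emit:
step_arm --moves '[{"x": -0.3,"y": -1,"z": 0,"rx": 0,"ry": 0,"rz": 0},{"x": -0.5,"y": -1.9,"z": 0,"rx": 0,"ry": 0,"rz": 0},{"x": -0.8,"y": -2.9,"z": 0,"rx": 0,"ry": 0,"rz": 0},{"x": -1,"y": -3.9,"z": 0,"rx": 0,"ry": 0,"rz": 0},{"x": -1.3,"y": -4.8,"z": 0,"rx": 0,"ry": 0,"rz": 0}]'

```text
clock: 8.45
eef_pos: [0.5606, -0.0025, 0.042]
orientation: [-0.0, 0.793, 0.609, 0.0]
force: [0.8, 7.1, 1.2]
width: 0.0001
grip_force: 3.0
```

Emit:
step_arm --moves '[{"x": -0.1,"y": -0.5,"z": 0,"rx": 0,"ry": 0,"rz": 0},{"x": -0.3,"y": -1,"z": 0,"rx": 0,"ry": 0,"rz": 0}]'

```text
clock: 8.65
eef_pos: [0.5603, -0.0035, 0.042]
orientation: [-0.0, 0.793, 0.609, 0.0]
force: [0.9, 6.6, 1.7]
width: -0.0003
grip_force: 2.9
```

Emit:
step_arm --moves '[{"x": -0.1,"y": -0.5,"z": 0,"rx": 0,"ry": 0,"rz": 0}]'

```text
clock: 8.75
eef_pos: [0.5602, -0.004, 0.042]
orientation: [-0.0, 0.793, 0.609, 0.0]
force: [-0.6, 7.0, 2.1]
width: -0.0002
grip_force: 2.9
```

Still sliding. I'll continue in fine steps.

Emit:
step_arm --moves '[{"x": -0.1,"y": -0.4,"z": 0,"rx": 0,"ry": 0,"rz": 0},{"x": -0.2,"y": -0.8,"z": 0,"rx": 0,"ry": 0,"rz": 0}]'

```text
clock: 8.95
eef_pos: [0.56, -0.0048, 0.042]
orientation: [-0.0, 0.793, 0.609, 0.0]
force: [0.5, 6.9, 1.0]
width: 0.0002
grip_force: 3.0
```

Emit:
step_arm --moves '[{"x": -0.1,"y": -0.4,"z": 0,"rx": 0,"ry": 0,"rz": 0},{"x": -0.2,"y": -0.7,"z": 0,"rx": 0,"ry": 0,"rz": 0}]'

```text
clock: 9.15
eef_pos: [0.5598, -0.0055, 0.042]
orientation: [-0.0, 0.793, 0.609, 0.0]
force: [0.0, 7.0, 1.4]
width: 0.0004
grip_force: 3.0
```

Emit:
step_arm --moves '[{"x": -0.1,"y": -0.4,"z": 0,"rx": 0,"ry": 0,"rz": 0}]'

```text
clock: 9.25
eef_pos: [0.5597, -0.0059, 0.042]
orientation: [-0.0, 0.793, 0.609, 0.0]
force: [-1.0, 7.7, 1.6]
width: -0.0002
grip_force: 3.0
```

```bash
python3 jaw.py
```

```text
tcp -10.233392817197402 -0.2670792154660669 F -7.224810553537963 [-1.   7.7  1.6]
jaw 206 [68.6 76.3 81.6] [-37.1 -12.6  35.8]
lid 1347 [ 82.6 114.7 146.6] [-27.2   4.7  37.1]
```

Emit:
step_arm --moves '[{"x": -0.1,"y": -0.4,"z": 0,"rx": 0,"ry": 0,"rz": 0}]'

```text
clock: 9.4
eef_pos: [0.5595, -0.0062, 0.042]
orientation: [-0.0, 0.793, 0.609, 0.0]
force: [-0.1, 7.3, 2.0]
width: 0.0002
grip_force: 3.0
```

Emit:
step_arm --moves '[{"x": -0.1,"y": -0.4,"z": 0,"rx": 0,"ry": 0,"rz": 0}]'

```text
clock: 9.5
eef_pos: [0.5594, -0.0067, 0.042]
orientation: [-0.0, 0.793, 0.609, 0.0]
force: [0.9, 7.6, 1.4]
width: -0.0001
grip_force: 3.0
```

Emit:
step_arm --moves '[{"x": -0.1,"y": -0.4,"z": 0,"rx": 0,"ry": 0,"rz": 0}]'

```text
clock: 9.6
eef_pos: [0.5594, -0.0071, 0.042]
orientation: [-0.0, 0.793, 0.609, 0.0]
force: [-0.5, 7.7, 2.7]
width: 0.0
grip_force: 3.0
```

Emit:
step_arm --moves '[{"x": -0.1,"y": -0.4,"z": 0,"rx": 0,"ry": 0,"rz": 0}]'

```text
clock: 9.7
eef_pos: [0.5593, -0.0075, 0.042]
orientation: [-0.0, 0.793, 0.609, 0.0]
force: [-0.2, 7.6, 3.2]
width: 0.0001
grip_force: 3.3
```

Emit:
step_arm --moves '[{"x": -0.1,"y": -0.4,"z": 0,"rx": 0,"ry": 0,"rz": 0}]'

```text
clock: 9.8
eef_pos: [0.5592, -0.0077, 0.042]
orientation: [-0.0, 0.793, 0.609, 0.0]
force: [0.4, 10.2, 2.1]
width: -0.0002
grip_force: 4.2
```

Emit:
step_arm --moves '[{"x": -0.1,"y": -0.4,"z": 0,"rx": 0,"ry": 0,"rz": 0}]'

```text
clock: 9.9
eef_pos: [0.5591, -0.0078, 0.042]
orientation: [-0.0, 0.793, 0.609, 0.001]
force: [1.9, 12.1, 1.1]
width: 0.0002
grip_force: 5.0
```

Emit:
step_arm --moves '[{"x": -0.1,"y": -0.5,"z": 0,"rx": 0,"ry": 0,"rz": 0},{"x": -0.1,"y": -0.5,"z": 0,"rx": 0,"ry": 0,"rz": 0}]'

```text
clock: 10.1
eef_pos: [0.5591, -0.0079, 0.042]
orientation: [-0.001, 0.793, 0.609, 0.001]
force: [2.4, 15.1, 1.0]
width: -0.0001
grip_force: 5.5
```

Emit:
step_arm --moves '[{"x": -0.1,"y": -0.4,"z": 0,"rx": 0,"ry": 0,"rz": 0},{"x": -0.1,"y": -0.4,"z": 0,"rx": 0,"ry": 0,"rz": 0},{"x": -0.1,"y": -0.4,"z": 0,"rx": 0,"ry": 0,"rz": 0}]'

```text
clock: 10.4
eef_pos: [0.5591, -0.0082, 0.0421]
orientation: [-0.001, 0.793, 0.609, 0.001]
force: [2.9, 15.3, 1.9]
width: -0.0004
grip_force: 6.4
```

```bash
python3 jaw.py
```

```text
tcp -7.8357764804820755 -0.23881521070034453 F -15.502900438315999 [ 2.9 15.3  1.9]
jaw 162 [70.1 79.2 83.7] [-37.3 -18.   36.1]
lid 1341 [ 84.5 116.5 148.2] [-27.1   5.   36.8]
```

The jar is home, pressed with about 15 N. Next is the wedge.

Emit:
step_arm --moves '[{"x": 1,"y": 4,"z": 0,"rx": 0,"ry": 0,"rz": 0},{"x": 3,"y": 12,"z": 2,"rx": 0,"ry": 0,"rz": 0},{"x": 5,"y": 25,"z": 40,"rx": 0,"ry": 0,"rz": 0},{"x": 7,"y": 65,"z": 50,"rx": 0,"ry": 0,"rz": 0},{"x": 10,"y": 110,"z": 50,"rx": 0,"ry": 0,"rz": 0},{"x": 14,"y": 150,"z": 50,"rx": 0,"ry": 0,"rz": 0},{"x": 14,"y": 169,"z": 40,"rx": 0,"ry": 0,"rz": 0},{"x": 14,"y": 169,"z": 20,"rx": 0,"ry": 0,"rz": 0},{"x": 14,"y": 169,"z": 6,"rx": 0,"ry": 0,"rz": 0},{"x": 14,"y": 169,"z": 1,"rx": 0,"ry": 0,"rz": 0},{"x": 14,"y": 169,"z": 1,"rx": 0,"ry": 0,"rz": 0}]'

```text
clock: 11.55
eef_pos: [0.5726, 0.159, 0.0424]
orientation: [-0.0, 0.794, 0.608, -0.001]
force: [0.6, 0.2, 1.1]
width: 0.0
grip_force: 0.0
```

```bash
python3 jaw.py
```

```text
tcp -172.82548334298158 -30.45230560273999 F -0.29610550050090156 [0.6 0.2 1.1]
jaw 412 [ 0.5 73.8 83.3] [-36.7  -0.6  36. ]
lid 1344 [ 84.2 116.4 147.9] [-26.9   4.7  36.6]
```

Emit:
step_arm --moves '[{"x": -0.8,"y": -3,"z": 0,"rx": 0,"ry": 0,"rz": 0},{"x": -1.6,"y": -6,"z": 0,"rx": 0,"ry": 0,"rz": 0},{"x": -2.4,"y": -9,"z": 0,"rx": 0,"ry": 0,"rz": 0},{"x": -3.2,"y": -12,"z": 0,"rx": 0,"ry": 0,"rz": 0},{"x": -4,"y": -15,"z": 0,"rx": 0,"ry": 0,"rz": 0},{"x": -4.8,"y": -18,"z": 0,"rx": 0,"ry": 0,"rz": 0},{"x": -5.6,"y": -21,"z": 0,"rx": 0,"ry": 0,"rz": 0}]'

```text
clock: 12.3
eef_pos: [0.5673, 0.1383, 0.0432]
orientation: [0.0, 0.793, 0.609, 0.0]
force: [0.5, 2.7, 4.6]
width: 0.0
grip_force: 2.3
```

Emit:
step_arm --moves '[{"x": -0.5,"y": -2,"z": 0,"rx": 0,"ry": 0,"rz": 0},{"x": -1.1,"y": -4,"z": 0,"rx": 0,"ry": 0,"rz": 0},{"x": -1.6,"y": -6,"z": 0,"rx": 0,"ry": 0,"rz": 0},{"x": -2.1,"y": -8,"z": 0,"rx": 0,"ry": 0,"rz": 0},{"x": -2.7,"y": -10,"z": 0,"rx": 0,"ry": 0,"rz": 0}]'

```text
clock: 12.8
eef_pos: [0.5649, 0.1285, 0.0433]
orientation: [0.0, 0.793, 0.609, 0.001]
force: [2.3, 3.4, 5.0]
width: 0.0002
grip_force: 3.3
```

```bash
cat >> jaw.py <<'E'
h=cv2.cvtColor(im,cv2.COLOR_RGB2HSV).astype(int); rep("red",((h[...,0]<6)|(h[...,0]>174))&(h[...,1]>150)&(bx<0)&(bx>-200)&(abs(by)<60))
E
python3 jaw.py
```

```text
tcp -141.38646065640282 -29.961346276386557 F -3.8874765128785986 [2.3 3.4 5. ]
jaw 405 [ 0.2 74.1 83.2] [-36.7  -0.5  36.4]
lid 1344 [ 84.3 116.4 148. ] [-26.9   4.8  36.7]
red 223 [-117.1  -97.5  -67.7] [-35.4 -25.8 -18.7]
```

The tips rub on the rail (5 N upward), so I'll lift 3 mm and then creep in.

Emit:
step_arm --moves '[{"x": 0,"y": 0,"z": 3,"rx": 0,"ry": 0,"rz": 0},{"x": -0.3,"y": -1,"z": 3,"rx": 0,"ry": 0,"rz": 0},{"x": -0.5,"y": -2,"z": 3,"rx": 0,"ry": 0,"rz": 0},{"x": -0.8,"y": -3,"z": 3,"rx": 0,"ry": 0,"rz": 0}]'

```text
clock: 13.25
eef_pos: [0.5635, 0.1253, 0.0458]
orientation: [-0.0, 0.793, 0.609, -0.0]
force: [0.8, -0.3, 0.4]
width: 0.0
grip_force: 0.2
```

Emit:
step_arm --moves '[{"x": -0.2,"y": -0.7,"z": 0,"rx": 0,"ry": 0,"rz": 0},{"x": -0.4,"y": -1.4,"z": 0,"rx": 0,"ry": 0,"rz": 0}]'

```text
clock: 13.45
eef_pos: [0.5632, 0.124, 0.0459]
orientation: [-0.0, 0.793, 0.609, -0.0]
force: [-0.2, 0.2, -1.1]
width: 0.0
grip_force: 0.0
```

Emit:
step_arm --moves '[{"x": -0.2,"y": -0.7,"z": 0,"rx": 0,"ry": 0,"rz": 0},{"x": -0.4,"y": -1.4,"z": 0,"rx": 0,"ry": 0,"rz": 0}]'

```text
clock: 13.65
eef_pos: [0.5628, 0.1226, 0.0459]
orientation: [-0.0, 0.793, 0.609, -0.0]
force: [0.8, -0.8, 0.5]
width: -0.0001
grip_force: 0.0
```

Emit:
step_arm --moves '[{"x": -0.2,"y": -0.7,"z": 0,"rx": 0,"ry": 0,"rz": 0},{"x": -0.4,"y": -1.4,"z": 0,"rx": 0,"ry": 0,"rz": 0}]'

```text
clock: 13.85
eef_pos: [0.5624, 0.1212, 0.046]
orientation: [-0.0, 0.793, 0.609, -0.0]
force: [0.4, -0.1, -0.1]
width: -0.0001
grip_force: 0.0
```

Emit:
step_arm --moves '[{"x": -0.2,"y": -0.7,"z": 0,"rx": 0,"ry": 0,"rz": 0},{"x": -0.4,"y": -1.4,"z": 0,"rx": 0,"ry": 0,"rz": 0}]'

```text
clock: 14.05
eef_pos: [0.562, 0.1198, 0.046]
orientation: [-0.0, 0.793, 0.609, -0.0]
force: [-1.2, -0.1, -0.0]
width: 0.0
grip_force: 0.0
```

Emit:
step_arm --moves '[{"x": -0.2,"y": -0.7,"z": 0,"rx": 0,"ry": 0,"rz": 0},{"x": -0.4,"y": -1.4,"z": 0,"rx": 0,"ry": 0,"rz": 0}]'

```text
clock: 14.25
eef_pos: [0.5616, 0.1184, 0.046]
orientation: [-0.0, 0.793, 0.609, -0.0]
force: [0.2, 0.1, -1.0]
width: 0.0
grip_force: 0.0
```

```bash
python3 jaw.py
```

```text
tcp -130.79833071496049 -30.506014158701465 F -0.13746644702845437 [ 0.2  0.1 -1. ]
jaw 404 [ 0.8 74.2 83.3] [-36.7  -0.7  36.2]
lid 1349 [ 84.2 116.3 148.1] [-27.3   4.6  37.1]
red 155 [-104.9  -87.7  -67.3] [-33.9 -25.3 -18.6]
```

The finger is passing over the tab: the red front stays at -67 and there is no force. The shut tips evidently stand about 18 mm higher than nominal, so I'll back off and go in lower.

Emit:
step_arm --moves '[{"x": 0,"y": 0,"z": 12,"rx": 0,"ry": 0,"rz": 0},{"x": 4,"y": 14,"z": 12,"rx": 0,"ry": 0,"rz": 0},{"x": 7,"y": 27,"z": 8,"rx": 0,"ry": 0,"rz": 0},{"x": 7,"y": 27,"z": -4,"rx": 0,"ry": 0,"rz": 0},{"x": 7,"y": 27,"z": -8,"rx": 0,"ry": 0,"rz": 0},{"x": 7,"y": 27,"z": -8,"rx": 0,"ry": 0,"rz": 0}]'

```text
clock: 14.9
eef_pos: [0.5678, 0.1455, 0.0365]
orientation: [-0.001, 0.793, 0.609, -0.001]
force: [0.5, -1.0, 0.3]
width: -0.0002
grip_force: 0.0
```

Emit:
step_arm --moves '[{"x": 0,"y": 0,"z": -2,"rx": 0,"ry": 0,"rz": 0},{"x": 0,"y": 0,"z": -4,"rx": 0,"ry": 0,"rz": 0}]'

```text
clock: 15.1
eef_pos: [0.5688, 0.1453, 0.034]
orientation: [0.0, 0.794, 0.609, 0.0]
force: [-0.5, -0.3, -0.4]
width: 0.0002
grip_force: 0.0
```

Emit:
step_arm --moves '[{"x": 0,"y": 0,"z": -2,"rx": 0,"ry": 0,"rz": 0},{"x": 0,"y": 0,"z": -4,"rx": 0,"ry": 0,"rz": 0}]'

```text
clock: 15.3
eef_pos: [0.5687, 0.1453, 0.0299]
orientation: [0.0, 0.793, 0.609, 0.0]
force: [0.5, -0.1, -0.9]
width: -0.0002
grip_force: 0.0
```

```bash
cat >> jaw.py <<'E'
save("pics/t3.png",cv2.resize(im[170:330,140:400],None,fx=3,fy=3))
E
python3 jaw.py
```

```text
tcp -158.63132075416183 -30.635517803510357 F 0.005216260980269966 [ 0.5 -0.1 -0.9]
jaw 404 [ 0.6 74.2 83.3] [-36.7  -0.6  36.2]
lid 1343 [ 84.6 116.4 147.8] [-27.2   4.7  36.8]
red 325 [-132.8 -106.9  -67.5] [-38.2 -26.8 -18.7]
```

View pics/t3.png

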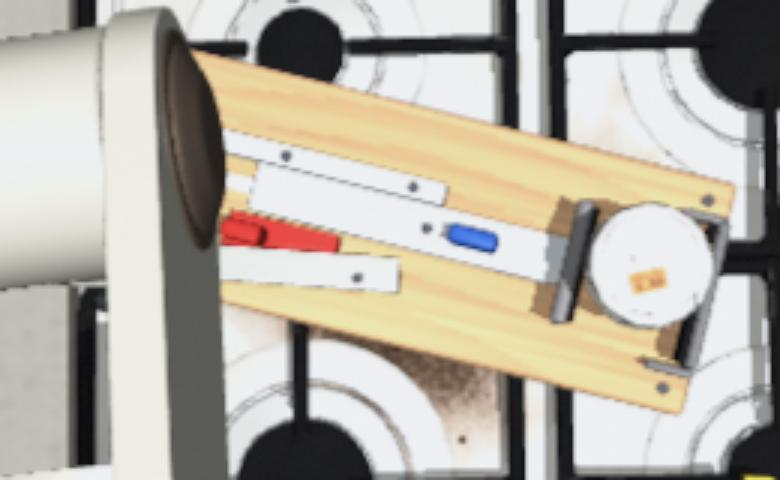

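The picture shows the jaw at (572,260) touching the jar, which is against the stop. The red tab is at (242,233), clear ahead of the finger. Now I'll push in low.

Emit:
step_arm --moves '[{"x": -0.5,"y": -2,"z": 0,"rx": 0,"ry": 0,"rz": 0},{"x": -1.1,"y": -4,"z": 0,"rx": 0,"ry": 0,"rz": 0},{"x": -1.6,"y": -6,"z": 0,"rx": 0,"ry": 0,"rz": 0},{"x": -2.1,"y": -8,"z": 0,"rx": 0,"ry": 0,"rz": 0},{"x": -2.7,"y": -10,"z": 0,"rx": 0,"ry": 0,"rz": 0},{"x": -3.2,"y": -12,"z": 0,"rx": 0,"ry": 0,"rz": 0}]'

```text
clock: 15.95
eef_pos: [0.5654, 0.1333, 0.03]
orientation: [-0.0, 0.793, 0.609, -0.0]
force: [1.2, -0.1, 0.9]
width: -0.0002
grip_force: 0.0
```

Emit:
step_arm --moves '[{"x": -0.3,"y": -1,"z": 0,"rx": 0,"ry": 0,"rz": 0},{"x": -0.5,"y": -2,"z": 0,"rx": 0,"ry": 0,"rz": 0},{"x": -0.8,"y": -3,"z": 0,"rx": 0,"ry": 0,"rz": 0},{"x": -1.1,"y": -4,"z": 0,"rx": 0,"ry": 0,"rz": 0}]'

```text
clock: 16.35
eef_pos: [0.5644, 0.1294, 0.03]
orientation: [-0.0, 0.793, 0.609, -0.0]
force: [0.9, 0.7, 0.3]
width: 0.0005
grip_force: 0.3
```

```bash
python3 jaw.py
```

```text
tcp -142.1465181619533 -30.74061433421377 F -0.8964398450032818 [0.9 0.7 0.3]
jaw 408 [ 0.2 74.  83.2] [-36.7  -0.6  36.2]
lid 1343 [ 84.5 116.5 148. ] [-26.9   4.7  36.7]
red 216 [-115.3  -95.5  -66.9] [-35.  -25.7 -18.7]
```

Emit:
step_arm --moves '[{"x": -0.2,"y": -0.7,"z": 0,"rx": 0,"ry": 0,"rz": 0},{"x": -0.4,"y": -1.4,"z": 0,"rx": 0,"ry": 0,"rz": 0},{"x": -0.6,"y": -2.1,"z": 0,"rx": 0,"ry": 0,"rz": 0}]'

```text
clock: 16.7
eef_pos: [0.5638, 0.1274, 0.03]
orientation: [-0.0, 0.793, 0.609, 0.0]
force: [1.0, 0.7, 0.2]
width: 0.0002
grip_force: 0.3
```

Emit:
step_arm --moves '[{"x": -0.2,"y": -0.6,"z": 0,"rx": 0,"ry": 0,"rz": 0},{"x": -0.3,"y": -1.2,"z": 0,"rx": 0,"ry": 0,"rz": 0},{"x": -0.5,"y": -1.8,"z": 0,"rx": 0,"ry": 0,"rz": 0}]'

```text
clock: 17.0
eef_pos: [0.5633, 0.1256, 0.03]
orientation: [-0.0, 0.793, 0.609, 0.0]
force: [0.0, 0.6, 0.5]
width: 0.0003
grip_force: 0.3
```

Emit:
step_arm --moves '[{"x": -0.2,"y": -0.6,"z": 0,"rx": 0,"ry": 0,"rz": 0},{"x": -0.3,"y": -1.2,"z": 0,"rx": 0,"ry": 0,"rz": 0}]'

```text
clock: 17.2
eef_pos: [0.5629, 0.1243, 0.03]
orientation: [-0.0, 0.793, 0.609, -0.0]
force: [0.1, 0.6, 0.5]
width: 0.0002
grip_force: 0.3
```

```bash
python3 jaw.py
```

```text
tcp -136.82993456112303 -30.780723451808747 F -0.6140718168943595 [0.1 0.6 0.5]
jaw 406 [ 1.3 74.1 83.2] [-36.6  -0.6  36.1]
lid 1347 [ 84.2 116.4 148. ] [-27.2   4.7  37. ]
red 208 [-108.   -89.   -61.9] [-34.2 -24.5 -17.3]
```

Emit:
step_arm --moves '[{"x": -0.2,"y": -0.6,"z": 0,"rx": 0,"ry": 0,"rz": 0},{"x": -0.3,"y": -1.2,"z": 0,"rx": 0,"ry": 0,"rz": 0},{"x": -0.5,"y": -1.8,"z": 0,"rx": 0,"ry": 0,"rz": 0}]'

```text
clock: 17.55
eef_pos: [0.5625, 0.1225, 0.03]
orientation: [-0.0, 0.793, 0.609, -0.0]
force: [0.8, 0.7, 0.2]
width: -0.0001
grip_force: 0.2
```

Emit:
step_arm --moves '[{"x": -0.2,"y": -0.6,"z": 0,"rx": 0,"ry": 0,"rz": 0},{"x": -0.3,"y": -1.2,"z": 0,"rx": 0,"ry": 0,"rz": 0},{"x": -0.5,"y": -1.8,"z": 0,"rx": 0,"ry": 0,"rz": 0}]'

```text
clock: 17.85
eef_pos: [0.5619, 0.1207, 0.03]
orientation: [-0.0, 0.793, 0.609, -0.0]
force: [-0.1, 0.5, -0.1]
width: 0.0004
grip_force: 0.3
```

Emit:
step_arm --moves '[{"x": -0.2,"y": -0.6,"z": 0,"rx": 0,"ry": 0,"rz": 0},{"x": -0.3,"y": -1.2,"z": 0,"rx": 0,"ry": 0,"rz": 0},{"x": -0.5,"y": -1.8,"z": 0,"rx": 0,"ry": 0,"rz": 0}]'

```text
clock: 18.15
eef_pos: [0.5614, 0.1189, 0.0299]
orientation: [-0.0, 0.793, 0.609, -0.0]
force: [0.3, -0.4, 0.2]
width: -0.0
grip_force: 0.3
```

Emit:
step_arm --moves '[{"x": -0.2,"y": -0.6,"z": 0,"rx": 0,"ry": 0,"rz": 0},{"x": -0.3,"y": -1.2,"z": 0,"rx": 0,"ry": 0,"rz": 0},{"x": -0.5,"y": -1.8,"z": 0,"rx": 0,"ry": 0,"rz": 0}]'

```text
clock: 18.45
eef_pos: [0.561, 0.1171, 0.03]
orientation: [-0.0, 0.793, 0.609, -0.0]
force: [0.2, 0.3, 1.0]
width: -0.0001
grip_force: 0.3
```

Emit:
step_arm --moves '[{"x": -0.2,"y": -0.6,"z": 0,"rx": 0,"ry": 0,"rz": 0},{"x": -0.3,"y": -1.2,"z": 0,"rx": 0,"ry": 0,"rz": 0},{"x": -0.5,"y": -1.8,"z": 0,"rx": 0,"ry": 0,"rz": 0}]'

```text
clock: 18.75
eef_pos: [0.5605, 0.1153, 0.03]
orientation: [-0.0, 0.793, 0.609, 0.0]
force: [0.7, 0.3, -0.3]
width: 0.0
grip_force: 0.3
```

Emit:
step_arm --moves '[{"x": -0.2,"y": -0.6,"z": 0,"rx": 0,"ry": 0,"rz": 0},{"x": -0.3,"y": -1.2,"z": 0,"rx": 0,"ry": 0,"rz": 0}]'

```text
clock: 18.95
eef_pos: [0.5602, 0.1142, 0.03]
orientation: [-0.0, 0.793, 0.609, 0.0]
force: [1.7, 3.4, 1.2]
width: 0.0001
grip_force: 1.7
```

```bash
python3 jaw.py
```

```text
tcp -126.38022496163605 -30.80719834637845 F -3.7430055874211314 [1.7 3.4 1.2]
jaw 405 [ 0.6 74.1 83.2] [-36.7  -0.7  36.2]
lid 1341 [ 84.3 116.4 148. ] [-27.1   4.8  36.8]
red 168 [-94.1 -75.6 -51.5] [-31.3 -23.1 -16.8]
```

Contact with the jam begins, at origin ≈ -84.5. I'll push to about 13 N.

Emit:
step_arm --moves '[{"x": -0.1,"y": -0.5,"z": 0,"rx": 0,"ry": 0,"rz": 0}]'

```text
clock: 19.1
eef_pos: [0.5602, 0.114, 0.0301]
orientation: [-0.0, 0.793, 0.609, 0.0]
force: [2.6, 6.3, 2.6]
width: -0.0001
grip_force: 3.3
```

Emit:
step_arm --moves '[{"x": -0.1,"y": -0.5,"z": 0,"rx": 0,"ry": 0,"rz": 0}]'

```text
clock: 19.2
eef_pos: [0.5602, 0.1138, 0.0302]
orientation: [-0.0, 0.793, 0.609, 0.001]
force: [1.7, 9.3, 3.0]
width: 0.0002
grip_force: 4.6
```

Emit:
step_arm --moves '[{"x": -0.1,"y": -0.4,"z": 0,"rx": 0,"ry": 0,"rz": 0}]'

```text
clock: 19.3
eef_pos: [0.5602, 0.1136, 0.0303]
orientation: [-0.0, 0.793, 0.609, 0.001]
force: [2.0, 10.9, 3.4]
width: 0.0003
grip_force: 5.5
```

Emit:
step_arm --moves '[{"x": -0.1,"y": -0.4,"z": 0,"rx": 0,"ry": 0,"rz": 0},{"x": -0.1,"y": -0.4,"z": 0,"rx": 0,"ry": 0,"rz": 0}]'

```text
clock: 19.5
eef_pos: [0.5602, 0.1134, 0.0305]
orientation: [-0.0, 0.793, 0.609, 0.001]
force: [1.8, 11.6, 3.9]
width: -0.0002
grip_force: 5.7
```

Emit:
step_arm --moves '[{"x": -0.1,"y": -0.3,"z": 0,"rx": 0,"ry": 0,"rz": 0},{"x": -0.1,"y": -0.3,"z": 0,"rx": 0,"ry": 0,"rz": 0}]'

```text
clock: 19.7
eef_pos: [0.5602, 0.1133, 0.0305]
orientation: [-0.0, 0.793, 0.609, 0.001]
force: [2.8, 13.2, 4.2]
width: -0.0001
grip_force: 6.5
```

Emit:
step_arm --moves '[{"x": -0.1,"y": -0.3,"z": 0,"rx": 0,"ry": 0,"rz": 0},{"x": -0.1,"y": -0.3,"z": 0,"rx": 0,"ry": 0,"rz": 0},{"x": -0.1,"y": -0.3,"z": 0,"rx": 0,"ry": 0,"rz": 0}]'

```text
clock: 20.0
eef_pos: [0.5602, 0.1132, 0.0306]
orientation: [-0.0, 0.793, 0.609, 0.001]
force: [2.3, 14.2, 4.2]
width: 0.0003
grip_force: 7.3
```

Emit:
step_arm --moves '[{"x": 0.3,"y": 1,"z": 0,"rx": 0,"ry": 0,"rz": 0},{"x": 0.6,"y": 2.5,"z": 0,"rx": 0,"ry": 0,"rz": 0},{"x": 2,"y": 8,"z": 0,"rx": 0,"ry": 0,"rz": 0},{"x": 5,"y": 20,"z": 0,"rx": 0,"ry": 0,"rz": 0},{"x": 8,"y": 30,"z": 30,"rx": 0,"ry": 0,"rz": 0},{"x": 8,"y": 50,"z": 75,"rx": 0,"ry": 0,"rz": 0},{"x": 8,"y": 80,"z": 105,"rx": 0,"ry": 0,"rz": 0},{"x": 8,"y": 110,"z": 125,"rx": 0,"ry": 0,"rz": 0},{"x": 8,"y": 150,"z": 125,"rx": 0,"ry": 0,"rz": 0},{"x": 8,"y": 150,"z": 125,"rx": 0,"ry": 0,"rz": 0}]'

```text
clock: 21.0
eef_pos: [0.5671, 0.2664, 0.1554]
orientation: [-0.0, 0.792, 0.61, 0.001]
force: [-0.1, -0.3, -0.6]
width: -0.0
grip_force: 0.0
```

```bash
python3 jaw.py
```

```text
tcp -275.19323251780463 -63.45601564982818 F 0.3255815725273737 [-0.1 -0.3 -0.6]
jaw 405 [ 0.6 74.2 83.2] [-36.7  -0.7  36.3]
lid 1347 [ 84.3 116.3 148.2] [-27.1   4.7  36.9]
red 303 [-116.8  -91.3  -51. ] [-35.1 -24.3 -16.8]
```

View pics/t3.png

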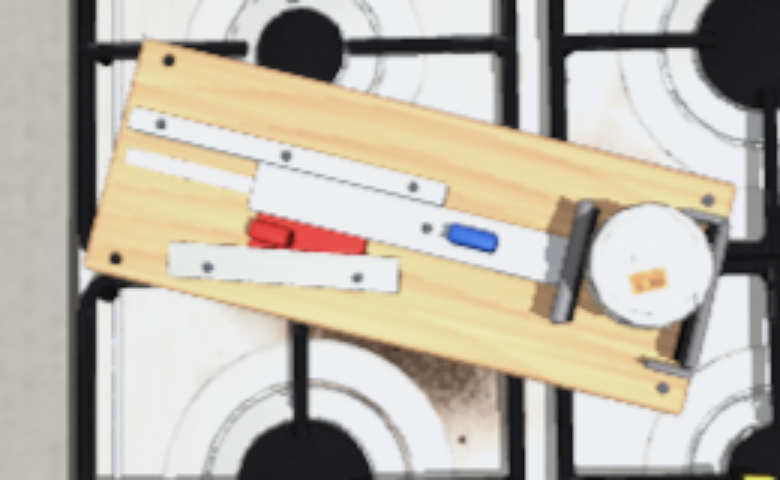

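The picture shows the wedge (305,237) jammed between bar and ramp, the jaw (572,260) on the jar, the jar against the stop, and the robot clear.

```bash
python3 -c "
from rig import arm
print(arm.hand_in())"
```

```text
the job is handed in; nothing more can be done
None
```

The jar is pressed home (about 15 N push), the red wedge is jammed (about 14 N push) and stayed put after release, and the job is handed in at about 21 s; no verdict was returned.

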